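# Power up the belt grinder for a session

### The arm

A 6-joint arm with a two-finger parallel gripper is mounted at the origin on the work surface. World frame = base frame: x ahead of the robot, y to its left, z up, the work surface at z = 0. Lengths are in m, angles in rad, forces in N, time in s.
With the tool pointing down it reaches from about 0.425 to 0.95 m from the base axis. Payload 14.7 kg.
Tool frame: the origin (TCP) lies at the very end of the fingers, on their centre line; the grasp point (between the pads) lies behind it (env.grip_point_offset is the z of the grasp point in the tool frame, in m); z points along the fingers, y is the direction in which the jaws open and shut (so a half turn about z gives the same grasp; the last joint's range is limited). The gripper opens to 85 mm and grips with 20 to 120 N. Pads are 22 mm wide; open, the fingers measure 114 mm over their backs; the gripper's body (76 mm by 85 mm) begins 54 mm behind the grasp point. The pads swing forward as they close: fully open they stand 13 mm farther back than shut.
Start: joints at [1.189, 0.48, 1.596, -0, 1.065, -0.047], TCP at [0.214, 0.614, 0.231] pointing down, gripper open.
Joint ranges: [-2.75, 2.75], [-0.82, 2.05], [0.23, 2.67], [-1.56, 4.7], [0.09, 2.69], [-2.92, 2.92]. Speed limits (rad/s): [1.89, 1.89, 2.39, 3.01, 3.01, 3.01].

### API

Orientations are given as a unit quaternion [w, x, y, z].
In Python, from plant import env, get_image, order gives the robot as it stands.
- The arm moves only by the tool apply_moves, never from a script. Its argument "moves" is one flat list of numbers, 7 for each row, row after row: the shift along the tool's x, y, z in m, then the turn, a rotation vector about the tool's x, y, z in degrees, then the closure in counts, from 0 (fully open) to 255 (shut). A call has 1 to 10 rows; each row shifts and turns the commanded pose from where the row before left it, along the tool's axes as they then stand; what a row does not reach is not made up. A row lasts 1/8 s, in which the tool goes at most 62.5 mm and 10.7 degrees, less where a joint would pass 70% of its speed; a pose out of reach is approached as far as the arm can. A call with a gripper value outside its range is refused whole. The fingers move at their own pace and stop on an object; the grip force is fixed at half the most. Time passes only in rows, so rows that do not move let the fingers close. It gives the time, the measured TCP pose, the force and the opening at its end, in the units of the state.
- env.read_state(): the state, without advancing time (a new reading comes with each control period).
- get_image(name): name is "scene" or "top" or "wrist"; returns a dict with "color" (384x512x3 uint8, red, green, blue), "K" (3x3 intrinsics, pixels), "k1" (the pictures are not rectified: a ray, as slopes to the right and down, at radius r is drawn at 1 + k1 r^2 times it, then the intrinsics apply), "extrinsics" (4x4, takes a point from camera to world coordinates); the wrist camera has in their place "mount" (4x4, takes a point from camera to tool coordinates, whose origin is the TCP and whose axes are the flange's). Camera axes: x right, y down, z forward; pixel columns grow to the right and rows downward; lengths in m; the calibration is good to about 2 mm. A picture is of the moment at which its call begins: read the wrist's pose just before it. There is no depth.
- order.hand_in(): hands the job in, once; it reports no verdict.
The state is a dict: "clock": time; "q": joint angles; "dq": joint speeds; "joint_torque": joint torques, N m; "eef_pos": TCP position; "eef_rot": TCP orientation; "force": force on the tool from outside, world axes, zero at the start; "torque": the same for the moment, N m; "finger_gap": opening from 0.0 (shut) to 1.0 (fully open).
Only numpy, scipy, OpenCV 4.12 (cv2) and the standard library are available. Lean on these libraries where they do the work, as an engineer would, in place of code of your own. Each camera call takes 0.05 s, during which the arm holds its last target. There are 200 camera calls.

### The job

Start up the belt grinder, pressing with the closed fingertips only. First switch the bench power on by pressing the raised, bar-marked half of the big rocker on the bench power unit fully down; then start the dust extractor by pressing the round button of the hand remote fully in and letting it come back up, leaving the remote lying where it is; last, press the grinder's start button on the sloping control desk fully in, so that it stays in. Do not press the remote's oblong off button or the desk's stop mushroom, do not turn the speed knob, and do not pick up or push about the remote or anything else on the bench.

Things in the scene. Friction and masses are not known exactly. Their poses are not given: they have to be found in the camera images.
- power_unit: bench power unit, a grey metal box screwed to the bench, 100 mm (its x) by 230 mm (its y) by 55 mm high, flat on top. Origin: centre of its underside; z up, x away from the robot at yaw 0 (yaw within +-0.5 rad). The rocker sits on top near the +y end in a black frame 76 by 52 mm, 3 mm high; two round black sockets (52 mm across, 4 mm high) at y = -8 and -72 mm
- rocker (a joint): the rocker's angle: 0 = off (as it starts), 0.32 rad = on, fully over. No spring: it stays where it is left; pressed about 20 mm from the pivot it moves at about 3 N and then comes against a firm stop
- rocker_pivot (a point): middle of the rocker, on its pivot axis, 63.5 mm above the bench; does not move. Axes as the power unit's; the pivot axis is y. The rocker is a black paddle 56 mm long (x) and 34 mm wide (y). ON half: the -x half (nearer the robot at yaw 0), 28 mm long, marked with a white bar. OFF half: the +x half, marked with a white ring
- rocker_on_end (a point): point on the top of the rocker's ON half, 19 mm from the pivot; moves and turns with the rocker. Off, this half slopes up from the pivot at 0.32 rad, its outer end about 9 mm above pivot height, while the OFF half lies level. On, the ON half lies level at pivot height (5.5 mm above the frame) and the OFF half slopes up
- remote: hand-held radio remote of the dust extractor, a loose flat black box with a grey face lying on the bench, 120 mm (its x) by 58 mm (its y) by 20 mm high, about 180 g in all. Origin: centre of its underside; z up, yaw within +-0.7 rad. It carries two buttons on its face, on its long axis, 52 mm apart, their tops 6 mm above the case: the round ON button towards +x and the oblong OFF button towards -x
- remote_on (a joint): travel of the remote's round button: 0 = up, 0.004 m = fully in; spring return, 1.3 N to start moving and 3.5 N fully in
- remote_on_top (a point): centre of the top of the round ON button (18 mm across, small white bar), 26 mm above the bench when up; moves with the button; z up
- remote_off (a joint): travel of the remote's oblong OFF button: 0 = up, 0.004 m = fully in; spring return like the other
- remote_off_top (a point): centre of the top of the oblong OFF button (15 mm along the remote, 29 mm across it), 26 mm above the bench
- desk: grinder control desk, green metal box screwed to the bench, 140 mm deep (x), 216 mm wide (y). Its aluminium panel slopes 12 degrees down towards its -x side (towards the robot at yaw 0): 40 mm high in front, 69 mm at the back. Origin: under its middle; z up, yaw within +-0.5 rad. In a row on the panel: stop mushroom at y = +68 mm, start button at y = 0, speed knob at y = -68 mm
- start (a joint): travel of the start button: 0 = out (as it starts), 0.006 m = fully in. No spring return: it moves at about 3.5 N along its axis and stays in
- start_top (a point): centre of the flat top of the start button (grey, round, 27 mm across, short white bar), 12 mm above the panel when out and 6 mm when in, in a black ring 41 mm across and 4 mm high. Moves with the button. This frame's z is the panel's outward normal (the button goes in along -z)
- stop (a joint): travel of the stop mushroom: 0 = out, 0.006 m = in; spring return
- stop_top (a point): top of the grey stop mushroom, 40 mm across, 26 mm above the panel
- speed (a joint): turn of the speed knob from its set place, rad; it starts at 0 and should stay there
- speed_top (a point): centre of the top of the round black speed knob, 36 mm across at its foot and 20 mm high
- blank: bystander: steel knife blank, loose and flat, about 270 mm by 34 mm by 5 mm, lying on the robot's side of the power unit
- wrench: bystander: steel wrench 190 mm long, loose, lying on the robot's side of the control desk
- tin: bystander: loose round tin, 62 mm across and 72 mm high, standing about 85 mm to the +y side of the remote. Origin: centre of its underside
- scales: bystander: two loose dark wood handle scales lying on each other (one body), 125 by 38 by 20 mm high, about 78 mm to the -y side of the remote. Origin: centre of the underside
- stick: bystander: loose rubber belt-cleaning stick, 38 by 200 by 36 mm high, lying far back on the bench
- mug: bystander: loose white mug, 80 mm across and 92 mm high, far back on the bench
Mind the look-alikes: they are no part of the job. What is shaped like the remote but green is not meant.

How it is judged:
By the outcome, as a careful person would: the job done as asked, in the order asked, and still so for the second after the job is handed in, with the robot touching nothing.
It also fails if it takes over 51 s, if anything falls off the work surface, if the arm or the gripper's body presses on something with over 40 N, if the wrist force passes 120 N, or if a joint passes its speed limit or range.

## Working session

There is one attempt and no reset: what is moved stays moved. The work goes in short steps, Python scripts to look and compute and a tool call to move; the robot and the scene stay as the last step left them, time stands still between calls to the robot, and variables do not carry over. Pictures are saved under pics/ and viewed, about 8 in all and at most 12, crops included, and the job is handed in when it is done.

Besides the shell and the picture viewer there is one more tool, called after "Emit:" in YAML: its name, and indented under it one key for each argument. apply_moves: Moves the arm, as the interface text tells. Its arguments: {"type":"object","properties":{"moves":{"type":"array"}},"required":["moves"]}

```bash
mkdir -p pics; ls
python3 - <<'E'
from plant import env,get_image
import cv2,numpy as np
s=env.read_state();print(s['clock'],s['eef_pos'],s['eef_rot'],s['force'],env.grip_point_offset)
for n in("top","scene"):
    d=get_image(n);np.savez(f"pics/{n}.npz",**{k:v for k,v in d.items() if not isinstance(v,str)})
    cv2.imwrite(f"pics/{n}0.png",cv2.resize(d["color"][:,:,::-1],(800,600),interpolation=cv2.INTER_CUBIC))
    print(n,d["K"],d["k1"],d["extrinsics"])
E
```

```text
pics
0.0 [0.21341474 0.6135313  0.23066209] [-1.34487594e-04  1.66634085e-01  9.86018614e-01 -5.96650472e-04] [-0.09291975  0.7738017  -0.51697808] -0.0187
top [[442.34646978   0.         256.83261475]
 [  0.         442.34646978 188.96707648]
 [  0.           0.           1.        ]] -0.05373972405991585 [[ 0.01845832 -0.99156135  0.1283175   0.35739374]
 [-0.99978762 -0.01948136 -0.0067221   0.04970625]
 [ 0.00916517 -0.12816616 -0.99171036  1.49198037]
 [ 0.          0.          0.          1.        ]]
scene [[402.80706169   0.         256.42729756]
 [  0.         402.80706169 195.13939975]
 [  0.           0.           1.        ]] -0.06642985224068321 [[-0.50674847  0.70754463 -0.49253079  1.11084361]
 [ 0.86208864  0.41389326 -0.29239622  0.36801502]
 [-0.0030282  -0.57277654 -0.81970596  1.03252191]
 [ 0.          0.          0.          1.        ]]
```

View pics/top0.png

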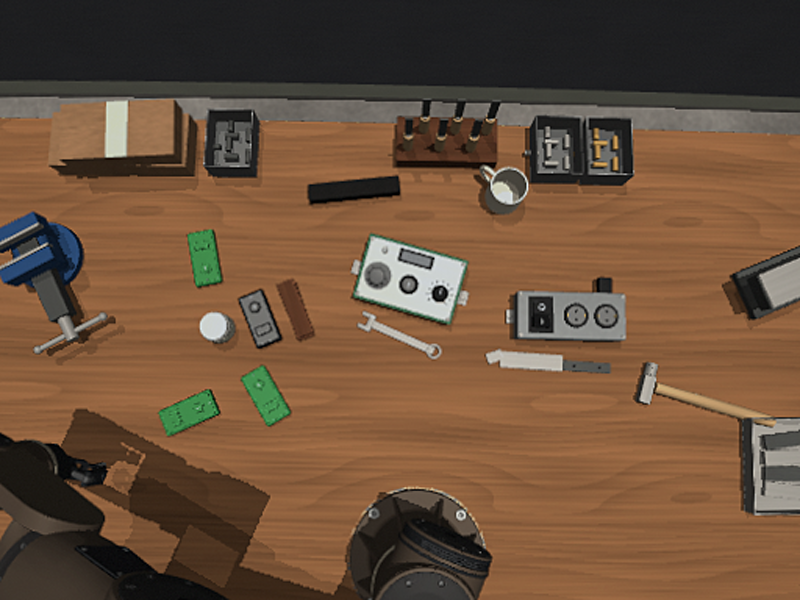

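View pics/scene0.png

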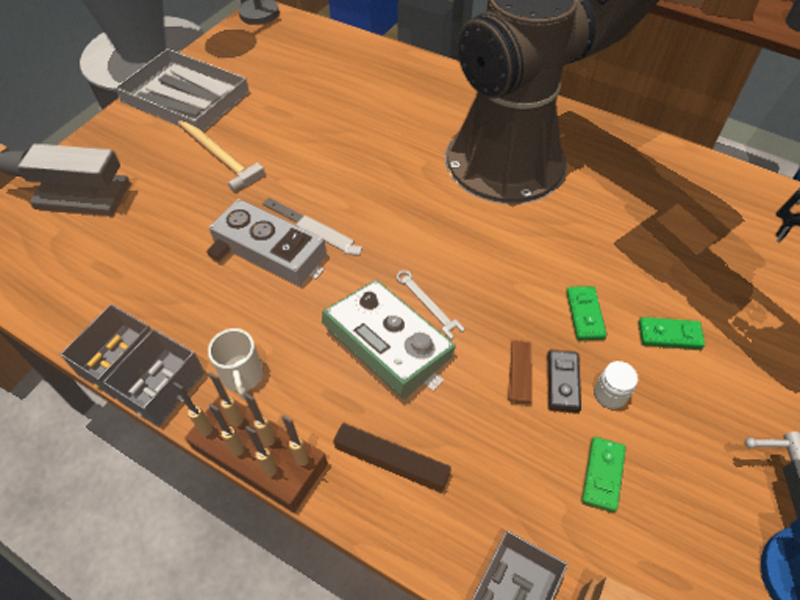

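The remote is the grey-faced one at top-view (260,318). The look-alikes are the green ones at (204,258), (265,395) and (188,411). Other targets:
- Start button (409,284), between the mushroom (377,275) and the knob (440,293).
- Rocker (541,314), next to the sockets at (576,315) and (606,315).

Next is a close crop of the three targets.

```bash
cat > h.py <<'E'
import numpy as np,cv2
from scipy.spatial.transform import Rotation as R
def load(n): return dict(np.load(f"pics/{n}.npz"))
def ray(d,u,v,E=None):
    D=np.array([float(d["k1"]),0,0,0,0]); p=cv2.undistortPoints(np.array([[[u,v]]],float),d["K"],D)[0,0]
    E=d["extrinsics"] if E is None else E
    return E[:3,3],E[:3,:3]@[p[0],p[1],1]
def atz(d,u,v,z,E=None):
    o,r=ray(d,u,v,E); return o+r*(z-o[2])/r[2]
def tri(*rays):
    A=0;b=0
    for o,r in rays:
        r=r/np.linalg.norm(r);M=np.eye(3)-np.outer(r,r);A=A+M;b=b+M@o
    return np.linalg.solve(A,b)
def proj(d,P,E=None):
    E=d["extrinsics"] if E is None else E
    T=np.linalg.inv(E);return cv2.projectPoints(np.array(P,float).reshape(-1,1,3),cv2.Rodrigues(T[:3,:3])[0],T[:3,3],d["K"],np.array([float(d["k1"]),0,0,0,0]))[0][:,0]
E
python3 - <<'E'
from h import *
def crop(n,cs):
    d=load(n);out=[]
    for (x0,y0,w,h,s) in cs:
        out.append(cv2.resize(d["color"][y0:y0+h,x0:x0+w,::-1],None,fx=s,fy=s,interpolation=cv2.INTER_CUBIC))
    return out
# top: three crops, 400x300 each, 5x => 80x60
a=crop("top",[(130,175,80,60,5),(220,145,80,60,5),(325,175,80,60,5)])
b=crop("scene",[(325,205,80,75,4)])[0]
im=np.zeros((600,800,3),np.uint8)
im[:300,:400]=a[0];im[:300,400:]=a[1];im[300:,:400]=a[2];im[300:,400:720]=b
cv2.imwrite("pics/c1.png",im)
E
```

```text
(no output)
```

View pics/c1.png

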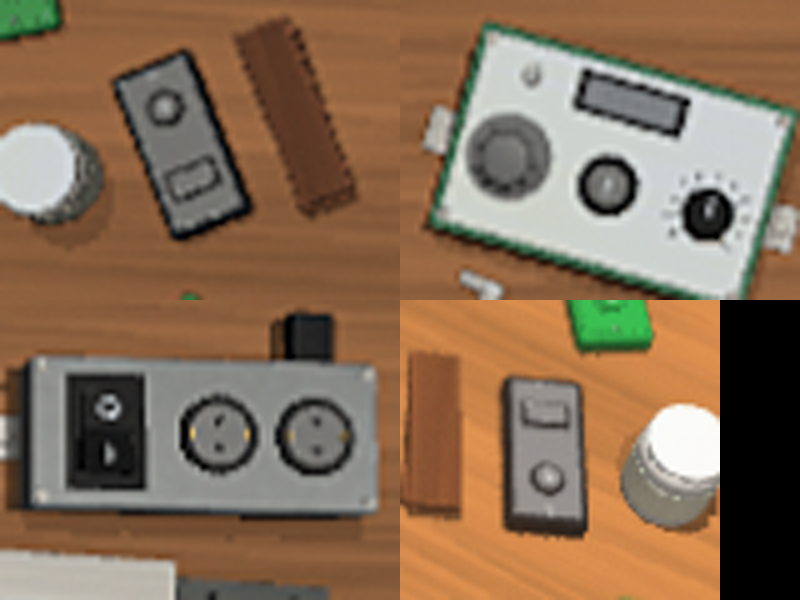

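The crops show the following:
- **Remote:** round button at (165,107), oblong button at (193,180).
- **Desk:** start button at (606,185), mushroom at (509,157), knob at (708,213).
- **Rocker:** frame centre at (106,432), ring on top and bar nearest the robot. Sockets at (218,433) and (315,434).

Run:
```python
from h import *
t=load("top")
f=lambda x,y,x0,y0,z:atz(t,x0+(x+.5)/5-.5,y0+(y+.5)/5-.5,z)
on=f(165,107,130,175,.026);off=f(193,180,130,175,.026)
print("on",on,"off",off,np.linalg.norm(on-off),"yaw",np.arctan2(*(on-off)[1::-1]))
fr=f(106,132,325,175,.058);s1=f(218,133,325,175,.059);s2=f(315,134,325,175,.059)
d=fr-s2;print("frame",fr,s1,s2,np.linalg.norm(fr-s1),np.linalg.norm(s1-s2),"yaw",np.arctan2(-d[0],d[1]))
zp=.0545
st=f(206,185,220,145,zp+.012);mu=f(109,157,220,145,zp+.026);kn=f(308,213,220,145,zp+.02)
d=mu-kn;yaw=np.arctan2(-d[0],d[1]);print("start",st,mu,kn,np.linalg.norm(mu-st),np.linalg.norm(st-kn),"yaw",yaw)
# desk corners of panel to check
s=env=None
from plant import env
q=env.read_state()['eef_rot'];Rt=R.from_quat([q[1],q[2],q[3],q[0]]);print(Rt.as_matrix().round(3))
```

```text
on [0.51724343 0.35370198 0.026     ] off [0.46883655 0.33285001 0.026     ] 0.05270702784280943 yaw 0.40674306192350873
frame [ 0.50897604 -0.25168896  0.058     ] [ 0.50959445 -0.32529857  0.059     ] [ 0.51012764 -0.38952865  0.059     ] 0.07361900668235591 0.0642322902572571 yaw 0.00835439226211874
start [0.56627928 0.02757138 0.0665    ] [0.58125964 0.09074443 0.0805    ] [ 0.54811343 -0.0386143   0.0745    ] 0.06641720909048687 0.06909806342620152 yaw -0.25083799627403125
[[-0.944  0.329 -0.   ]
 [ 0.329  0.944 -0.001]
 [ 0.    -0.001 -1.   ]]
```

Emit:
apply_moves:
  moves: [0,0,0,0,0,-9.85,255,0,0,0,0,0,-9.85,255,-0.03,-0.045,0,0,0,0,255,-0.03,-0.045,0,0,0,0,255,-0.03,-0.045,0,0,0,0,255,-0.03,-0.045,0,0,0,0,255,-0.03,-0.045,0,0,0,0,255,-0.03,-0.045,0,0,0,0,255,-0.03,-0.045,0,0,0,0,255,-0.03,-0.045,0,0,0,0,255]

```text
clock: 1.35
eef_pos: [0.4575, 0.2545, 0.2312]
eef_rot: [-0.0, -0.005, 1.0, -0.0]
force: [0.7, 0.8, 0.1]
finger_gap: -0.002
```

Emit:
apply_moves:
  moves: [0,-0.05,0,0,0,0,255,0,-0.05,0,0,0,0,255,0,-0.05,0,0,0,0,255,0,-0.05,0,0,0,0,255,0,-0.05,0,0,0,0,255,0,-0.05,0,0,0,0,255,0,-0.05,0,0,0,0,255,0,-0.05,0,0,0,0,255,0,-0.05,0,0,0,0,255,0,-0.05,0,0,0,0,255]

```text
clock: 2.6
eef_pos: [0.4609, -0.2455, 0.2312]
eef_rot: [-0.0, -0.004, 1.0, 0.0]
force: [1.2, 1.2, 0.2]
finger_gap: 0.001
```

```bash
cat > w.py <<'E'
from h import *
from plant import env,get_image
def wrist(name,P):
    s=env.read_state();q=s['eef_rot'];T=np.eye(4);T[:3,:3]=R.from_quat([q[1],q[2],q[3],q[0]]).as_matrix();T[:3,3]=s['eef_pos']
    d=get_image("wrist");E=T@d["mount"];print(s['clock'],s['eef_pos'],T[:3,:3].round(3).tolist(),s['force'].round(2),s['finger_gap'])
    d["extrinsics"]=E;np.savez(f"pics/{name}.npz",**{k:v for k,v in d.items() if not isinstance(v,str)})
    im=cv2.resize(d["color"][:,:,::-1],(800,600),interpolation=cv2.INTER_CUBIC)
    cv2.imwrite(f"pics/{name}.png",im);print((proj(d,P)*800/512).round(1).tolist(),d["mount"].round(3).tolist())
E
python3 -c "
from w import *
wrist('w1',[[.509,-.2517,.058],[.49,-.2517,.0696],[.5096,-.3253,.059]])"
```

```text
2.6 [ 0.46094151 -0.24553767  0.23119267] [[-1.0, -0.009, -0.0], [-0.009, 1.0, 0.0], [0.0, 0.0, -1.0]] [1.24 1.15 0.19] 0.001037679454396294
[[390.4, 339.8], [390.1, 316.8], [273.2, 340.2]] [[-0.0, -0.961, -0.276, 0.071], [1.0, 0.0, -0.001, 0.0], [0.001, -0.276, 0.961, -0.142], [0.0, 0.0, 0.0, 1.0]]
```

View pics/w1.png

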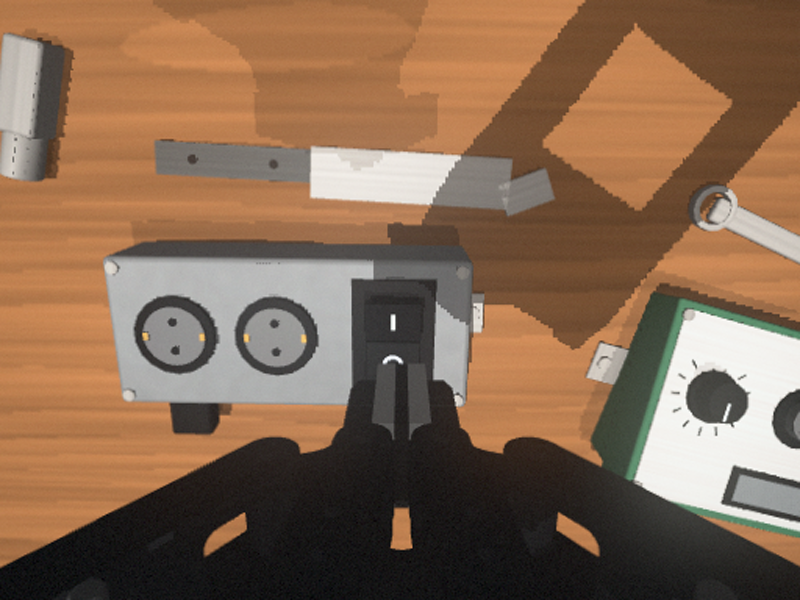

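The rocker's bar half shows at (393,322), where the projection put it at (390,317). So it is about 2 mm further +y and about 2 mm nearer than the top view gave. I'll aim at x 0.488, y -0.2505.

Emit:
apply_moves:
  moves: [-0.027,-0.005,0,0,0,0,255,0,0,0.045,0,0,0,255,0,0,0.045,0,0,0,255,0,0,0.045,0,0,0,255,0,0,0.018,0,0,0,255,0,0,0,0,0,0,255,0,0,0,0,0,0,255]

```text
clock: 3.52
eef_pos: [0.4888, -0.2488, 0.079]
eef_rot: [0.0, -0.005, 1.0, -0.0]
force: [0.1, -0.4, 0.1]
finger_gap: -0.004
```

Emit:
apply_moves:
  moves: [0,0,0.002,0,0,0,255,0,0,0.002,0,0,0,255,0,0,0.002,0,0,0,255,0,0,0.002,0,0,0,255,0,0,0.002,0,0,0,255,0,0,0,0,0,0,255]

```text
clock: 4.28
eef_pos: [0.4883, -0.2486, 0.0681]
eef_rot: [-0.0, -0.005, 1.0, 0.0]
force: [-0.5, 0.1, 0.5]
finger_gap: 0.001
```

Emit:
apply_moves:
  moves: [0,0,0.0015,0,0,0,255,0,0,0.0015,0,0,0,255,0,0,0.001,0,0,0,255,0,0,0,0,0,0,255]

```text
clock: 4.78
eef_pos: [0.4885, -0.2486, 0.0642]
eef_rot: [0.0, -0.005, 1.0, -0.0]
force: [0.1, -0.5, 0.4]
finger_gap: 0.002
```

Emit:
apply_moves:
  moves: [0,0,0.001,0,0,0,255,0,0,0.001,0,0,0,255,0,0,0,0,0,0,255]

```text
clock: 5.15
eef_pos: [0.4885, -0.2487, 0.0632]
eef_rot: [0.0, -0.005, 1.0, -0.0]
force: [-4.2, 1.9, 21.5]
finger_gap: -0.005
```

```bash
python3 -c "
from w import *
wrist('w2',[[.489,-.2486,.0635]])"
```

```text
5.15 [ 0.48854372 -0.24872683  0.06318741] [[-1.0, -0.009, 0.001], [-0.009, 1.0, -0.0], [-0.001, -0.0, -1.0]] [-4.24  1.92 21.46] -0.004662930357935355
[[401.0, 397.2]] [[-0.0, -0.961, -0.276, 0.071], [1.0, 0.0, -0.001, 0.0], [0.001, -0.276, 0.961, -0.142], [0.0, 0.0, 0.0, 1.0]]
```

View pics/w2.png

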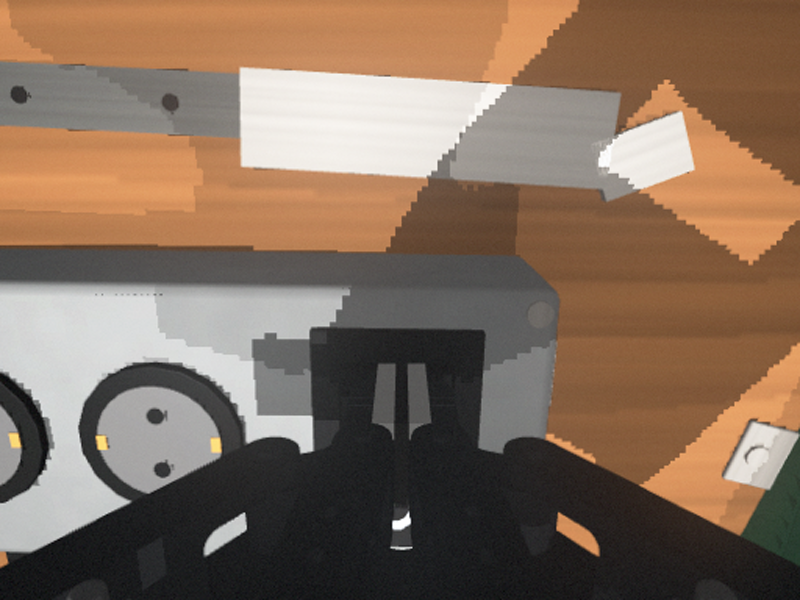

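The frame edge shows at (400,330). The fingers are on the bar half, pressing 21.5 N at z 0.0632, so it's against the firm stop. I'll raise and check the rocker from above.

Emit:
apply_moves:
  moves: [0,0,-0.02,0,0,0,255,0,0,-0.05,0,0,0,255,0.015,0,-0.045,0,0,0,255,0.015,0,-0.045,0,0,0,255,0,0,0,0,0,0,255]

```text
clock: 5.82
eef_pos: [0.4592, -0.2499, 0.2256]
eef_rot: [0.002, -0.004, 1.0, -0.002]
force: [0.5, -0.1, 0.2]
finger_gap: -0.001
```

```bash
python3 -c "
from w import *
wrist('w3',[[.508,-.2495,.0635]])
im=cv2.imread('pics/w3.png')
cv2.imwrite('pics/w3c.png',cv2.resize(im[220:440,280:520],None,fx=2.5,fy=2.5))"
```

```text
5.825 [ 0.45923626 -0.24985144  0.22556579] [[-1.0, -0.009, 0.005], [-0.009, 1.0, -0.003], [-0.005, -0.003, -1.0]] [ 0.5  -0.12  0.17] -0.001350458054578064
[[401.6, 346.1]] [[-0.0, -0.961, -0.276, 0.071], [1.0, 0.0, -0.001, 0.0], [0.001, -0.276, 0.961, -0.142], [0.0, 0.0, 0.0, 1.0]]
```

View pics/w3c.png

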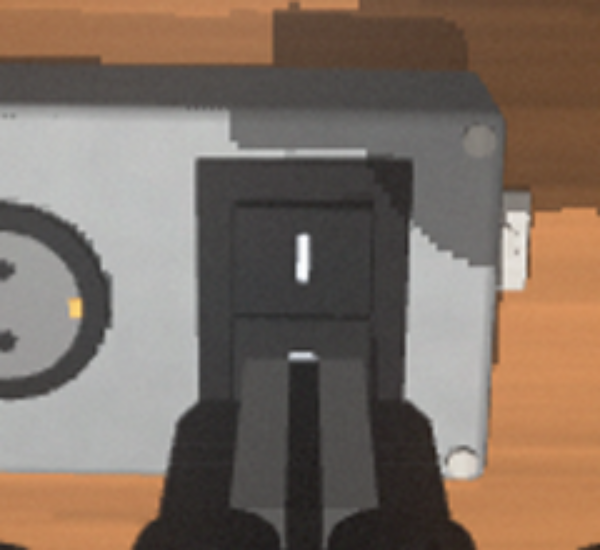

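The ON half now lies level, with its bar at (303,258) in the crop. The rocker is on, so the remote is next.

Emit:
apply_moves:
  moves: [0,0.05,0,0,0,0,255,0,0.06,0,0,0,0,255,0,0.06,0,0,0,0,255,0,0.06,0,0,0,0,255,0,0.06,0,0,0,0,255,0,0.06,0,0,0,0,255,0,0.06,0,0,0,0,255,0,0.06,0,0,0,0,255,0,0.06,0,0,0,0,255,0,0.06,0,0,0,0,255]

```text
clock: 7.12
eef_pos: [0.4523, 0.3432, 0.2208]
eef_rot: [-0.001, -0.005, 1.0, -0.0]
force: [0.7, -0.9, -0.1]
finger_gap: -0.0
```

Emit:
apply_moves:
  moves: [-0.01,0.014,0.03,0,0,0,255,0,0,0.03,0,0,0,255,0,0,0,0,0,0,255,0,0,0,0,0,0,255]

```text
clock: 7.62
eef_pos: [0.463, 0.3551, 0.1625]
eef_rot: [-0.0, -0.004, 1.0, -0.0]
force: [0.2, -0.3, 0.5]
finger_gap: 0.0
```

```bash
python3 -c "
from w import *
wrist('w4',[[.5172,.3537,.026],[.4688,.3329,.026]])"
```

```text
7.625 [0.46299028 0.35511849 0.16245932] [[-1.0, -0.009, -0.0], [-0.009, 1.0, -0.0], [0.0, -0.0, -1.0]] [ 0.21 -0.3   0.55] 0.00021717534642378596
[[397.6, 373.1], [359.8, 290.3]] [[-0.0, -0.961, -0.276, 0.071], [1.0, 0.0, -0.001, 0.0], [0.001, -0.276, 0.961, -0.142], [0.0, 0.0, 0.0, 1.0]]
```

View pics/w4.png

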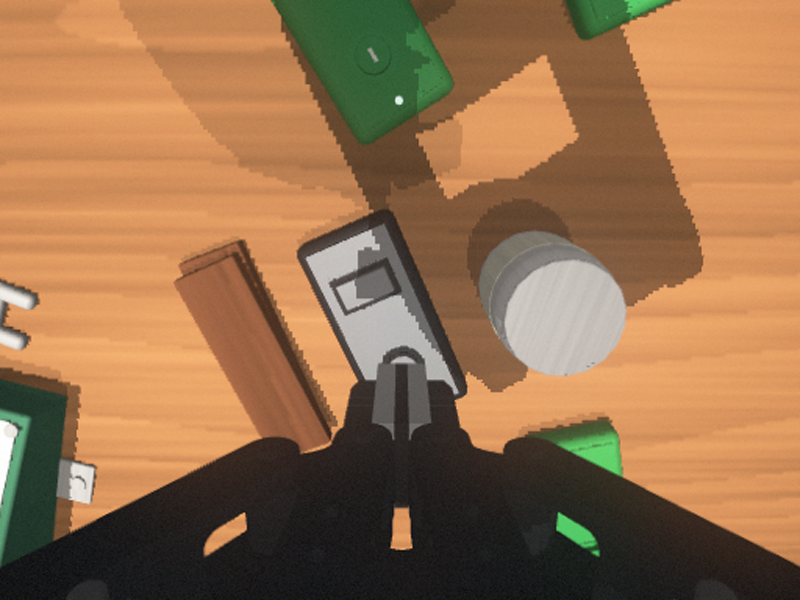

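The oblong button is seen at (365,286), projected at (360,290). The round button is at x≈403, half hidden behind the fingertips, projected at 398. That gives a target of about (0.516, 0.3555). The tin and the scales are clear of the fingers.

Emit:
apply_moves:
  moves: [-0.053,0,0,0,0,0,255,0,0,0.045,0,0,0,255,0,0,0.045,0,0,0,255,0,0,0.035,0,0,0,255,0,0,0.004,0,0,0,255,0,0,0,0,0,0,255]

```text
clock: 8.43
eef_pos: [0.5168, 0.356, 0.0348]
eef_rot: [0.001, -0.004, 1.0, 0.0]
force: [0.0, -0.4, 0.5]
finger_gap: 0.005
```

Emit:
apply_moves:
  moves: [0,0,0.002,0,0,0,255,0,0,0.002,0,0,0,255,0,0,0.002,0,0,0,255,0,0,0,0,0,0,255]

```text
clock: 8.93
eef_pos: [0.5159, 0.3556, 0.0273]
eef_rot: [-0.0, -0.005, 1.0, -0.0]
force: [0.4, -1.2, -0.4]
finger_gap: -0.0
```

Emit:
apply_moves:
  moves: [0,0,0.0015,0,0,0,255,0,0,0.0015,0,0,0,255,0,0,0.001,0,0,0,255,0,0,0,0,0,0,255]

```text
clock: 9.43
eef_pos: [0.516, 0.3557, 0.0233]
eef_rot: [0.0, -0.004, 1.0, 0.0]
force: [0.2, -0.1, 2.5]
finger_gap: -0.003
```

Emit:
apply_moves:
  moves: [0,0,0.001,0,0,0,255,0,0,0.0004,0,0,0,255,0,0,0,0,0,0,255]

```text
clock: 9.8
eef_pos: [0.516, 0.3557, 0.022]
eef_rot: [0.0, -0.005, 1.0, 0.0]
force: [-0.8, 0.6, 4.7]
finger_gap: 0.004
```

Emit:
apply_moves:
  moves: [0,0,0.0005,0,0,0,255,0,0,0,0,0,0,255]

```text
clock: 10.05
eef_pos: [0.516, 0.3557, 0.0219]
eef_rot: [0.0, -0.005, 1.0, 0.0]
force: [-1.2, -1.4, 11.5]
finger_gap: 0.003
```

The button bottomed at z 0.0219 with 11.5 N. I'll release it, go up over the desk and turn to the desk's yaw.

Emit:
apply_moves:
  moves: [0,0,-0.01,0,0,0,255,0,0,-0.045,0,0,0,255,0,0,-0.055,0,0,0,255,0,0,-0.055,0,0,0,255,0,-0.055,0,0,0,0,255,0,-0.055,0,0,0,0,255,0,-0.055,0,0,0,0,255,0,-0.055,0,0,0,0,255,0,-0.055,0,0,0,0,255,0,-0.055,0,0,0,0,255]

```text
clock: 11.3
eef_pos: [0.5186, 0.0239, 0.1868]
eef_rot: [0.0, -0.005, 1.0, -0.0]
force: [1.3, -0.3, 0.2]
finger_gap: 0.002
```

Emit:
apply_moves:
  moves: [0,0,0,0,0,7.4,255,0,0,0,0,0,7.4,255,0,0,0,0,-6,0,255,0,0,0,0,-6,0,255,0,0,0,0,0,0,255,0,0,0,0,0,0,255]

```text
clock: 12.05
eef_pos: [0.5194, 0.0257, 0.1869]
eef_rot: [0.103, 0.124, 0.987, -0.013]
force: [-0.2, 1.3, 0.5]
finger_gap: -0.0
```

```bash
python3 -c "
from w import *
wrist('w5',[[.5663,.0276,.0645],[.5813,.0907,.0785],[.5481,-.0386,.0725]])
t=get_image('top');cv2.imwrite('pics/t5.png',cv2.resize(t['color'][165:240,120:220,::-1],(400,300),interpolation=cv2.INTER_CUBIC))
im=np.vstack([cv2.resize(cv2.imread('pics/w5.png'),(400,300)),cv2.imread('pics/t5.png')])
"
```

```text
12.05 [0.5194363  0.02568608 0.18686063] [[-0.948, 0.247, 0.201], [0.241, 0.969, -0.051], [-0.207, 0.0, -0.978]] [-0.18  1.34  0.51] -0.0004077903430994827
[[426.4, 317.4], [554.2, 329.4], [295.2, 322.9]] [[0.0, -0.961, -0.276, 0.071], [1.0, 0.0, -0.001, -0.0], [0.001, -0.276, 0.961, -0.142], [0.0, 0.0, 0.0, 1.0]]
```

View pics/w5.png

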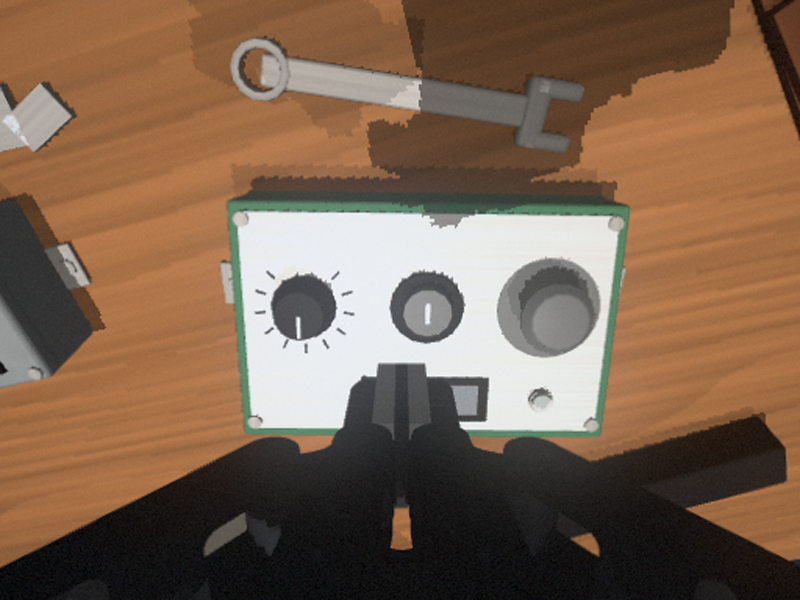

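In this view the start button is at (428.5,314), the knob top at (302,307) and the mushroom at (557,315). The panel edges run parallel to the tool axes.

Run:
```python
from w import *
t=load("top");w=load("w5")
rt=ray(t,220+206.5/5-.5,145+185.5/5-.5);rw=ray(w,428.5*.64,314*.64)
P=tri(rt,rw);print("tri",P,proj(w,P)/.64,proj(t,P))
print(atz(w,428.5*.64,314*.64,.064))
s=env.read_state();q=s['eef_rot'];M=R.from_quat([q[1],q[2],q[3],q[0]]).as_matrix()
for Q in (P,np.r_[(atz(w,428.5*.64,314*.64,.064)+atz(t,261+.3-.0-.0,181.6,.064))[:2]/2,.064]): print(Q,"tool shift",M.T@(Q-s['eef_pos']))
# expected z from panel geometry: corners of panel in wrist image
fl=atz(w,236*.64,208*.64,.040);br=atz(w,601*.64,434*.64,.069);bl=atz(w,245*.64,434*.64,.069);fr=atz(w,626*.64,210*.64,.040)
c=(fl+br+bl+fr)/4;print("desk centre",c,"yaw",np.arctan2(-(fr-fl)[0],(fr-fl)[1]),np.linalg.norm(fr-fl),np.linalg.norm(fl-bl))
ex=np.array([np.cos(.25),-np.sin(.25)]);print("row x",(P-c)[:2]@ex)
```

```text
tri [0.56744635 0.02808952 0.05924165] [[427.32666786 314.08432822]] [[260.60788327 181.56495115]]
[0.56483414 0.02912276 0.064     ]
[0.56744635 0.02808952 0.05924165] tool shift [-0.01813705  0.0142391   0.13409077]
[0.56575605 0.02751207 0.064     ] tool shift [-0.01766086  0.01326265  0.12912567]
desk centre [0.57915727 0.02549728 0.0545    ] yaw -0.25368069257612647 0.20742974630320923 0.1343040081006837
row x -0.011988188140780943
```

View pics/t5.png

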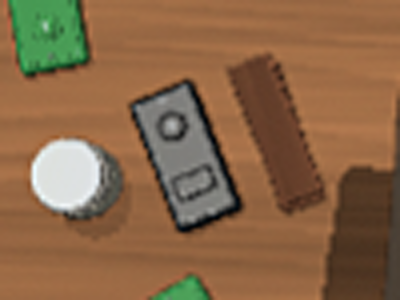

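The remote hasn't moved and its button is up. For the start button the tool shift is (-0.018, +0.0138), with about 0.129 m along the axis to contact.

Emit:
apply_moves:
  moves: [-0.018,0.0138,0,0,0,0,255,0,0,0.045,0,0,0,255,0,0,0.045,0,0,0,255,0,0,0.03,0,0,0,255,0,0,0,0,0,0,255,0,0,0,0,0,0,255]

```text
clock: 12.9
eef_pos: [0.564, 0.0284, 0.0735]
eef_rot: [0.104, 0.124, 0.987, -0.013]
force: [-0.8, -0.3, -0.8]
finger_gap: -0.004
```

Emit:
apply_moves:
  moves: [0,0,0.002,0,0,0,255,0,0,0.002,0,0,0,255,0,0,0.002,0,0,0,255,0,0,0.002,0,0,0,255,0,0,0.002,0,0,0,255,0,0,0,0,0,0,255]

```text
clock: 13.65
eef_pos: [0.5655, 0.028, 0.0628]
eef_rot: [0.104, 0.124, 0.987, -0.013]
force: [-0.1, 0.3, -0.3]
finger_gap: 0.001
```

Emit:
apply_moves:
  moves: [0,0,0.0015,0,0,0,255,0,0,0.0015,0,0,0,255,0,0,0.001,0,0,0,255,0,0,0,0,0,0,255]

```text
clock: 14.15
eef_pos: [0.5663, 0.0278, 0.059]
eef_rot: [0.104, 0.124, 0.987, -0.013]
force: [0.5, -0.2, -0.4]
finger_gap: 0.003
```

Emit:
apply_moves:
  moves: [0,0,0.0008,0,0,0,255,0,0,0.0005,0,0,0,255,0,0,0,0,0,0,255]

```text
clock: 14.52
eef_pos: [0.5666, 0.0277, 0.0578]
eef_rot: [0.104, 0.124, 0.987, -0.013]
force: [-0.6, 0.0, 0.9]
finger_gap: -0.002
```

Emit:
apply_moves:
  moves: [0,0,0.0006,0,0,0,255,0,0,0.0006,0,0,0,255,0,0,0,0,0,0,255]

```text
clock: 14.9
eef_pos: [0.5667, 0.0277, 0.0572]
eef_rot: [0.104, 0.124, 0.987, -0.013]
force: [-7.6, 1.7, 18.5]
finger_gap: 0.002
```

Emit:
apply_moves:
  moves: [0,0,0.0003,0,0,0,255,0,0,0,0,0,0,255]

```text
clock: 15.15
eef_pos: [0.5668, 0.0277, 0.0572]
eef_rot: [0.104, 0.124, 0.987, -0.013]
force: [-10.8, 2.1, 25.5]
finger_gap: -0.0
```

Emit:
apply_moves:
  moves: [0,0,-0.01,0,0,0,255,0,0,-0.045,0,0,0,255,0,0,-0.05,0,0,0,255,0.025,-0.014,-0.03,0,0,0,255,0,0,0,0,0,0,255,0,0,0,0,0,0,255]

```text
clock: 15.9
eef_pos: [0.5131, 0.0271, 0.1833]
eef_rot: [0.104, 0.124, 0.987, -0.013]
force: [0.6, -0.4, 0.1]
finger_gap: 0.005
```

```bash
python3 -c "
from w import *
P=np.array([.5657,.0275,.064]);n=np.array([-.201,.052,.978])
wrist('w6',[P,P-.006*n])
a=cv2.imread('pics/w5.png')[240:400,360:490];b=cv2.imread('pics/w6.png')[240:400,360:490]
cv2.imwrite('pics/w6c.png',cv2.resize(np.hstack([a,b]),None,fx=3,fy=3,interpolation=cv2.INTER_CUBIC))"
```

```text
15.9 [0.51305389 0.0270922  0.18326524] [[-0.948, 0.247, 0.202], [0.241, 0.969, -0.051], [-0.209, 0.0, -0.978]] [ 0.56 -0.36  0.09] 0.004598928462892573
[[426.3, 329.5], [425.8, 325.8]] [[0.0, -0.961, -0.276, 0.071], [1.0, 0.0, -0.001, -0.0], [0.001, -0.276, 0.961, -0.142], [0.0, 0.0, 0.0, 1.0]]
```

View pics/w6c.png

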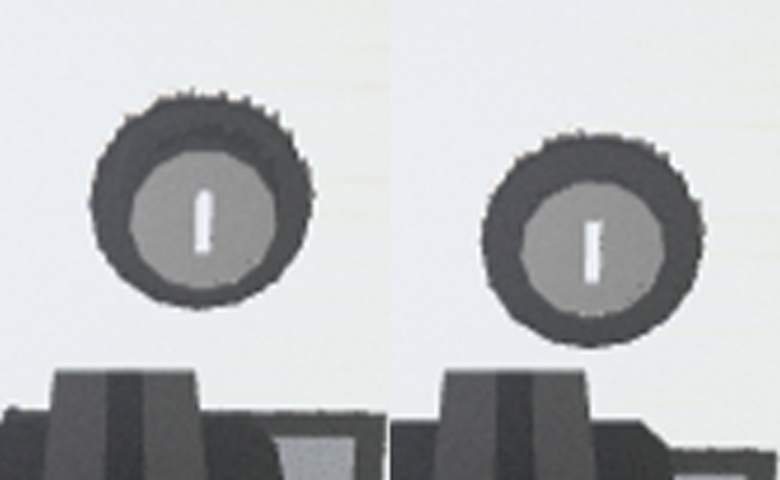

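Before (left) and after (right): the button top is now central in its ring, so it sits much deeper and has stayed in. The arm is clear, so I'm handing in.

```bash
python3 -c "
from plant import order
print(order.hand_in())"
```

```text
the job is handed in; nothing more can be done
None
```

I did all three presses in the order asked, using only the closed fingertips, and handed the job in at about 16 s on the robot's clock (limit 51 s).

| Step | Press | Check afterwards |
|---|---|---|
| Bench power rocker | Firm stop at z = 63.2 mm, 21.5 N | Picture shows the ON half lying level |
| Remote's round button | Fully in at z = 21.9 mm, 11.5 N, then released | Top picture shows the remote where it lay, with nothing near it moved |
| Grinder start button | Pressed along the panel's normal to a firm stop, about 28 N | Before and after pictures show it sitting deeper in its ring and staying in |

The hand was clear of everything at the end, with the force reading within about 1 N of zero. The top and wrist cameras disagreed by about 2–3 mm, so I aimed between them.

I checked these less directly:
- **Remote's button coming back up:** I judged this only from a small crop of the top view, not up close.
- **Stop mushroom and speed knob:** I kept away from both, but took no close picture of them after the last press.

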